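# Make up the honey tray and the lemon tray

### The arm

A 6-joint arm with a two-finger parallel gripper is mounted at the origin on the work surface. World frame = base frame: x ahead of the robot, y to its left, z up, the work surface at z = 0. Lengths are in m, angles in rad, forces in N, time in s.
With the tool pointing down it reaches from about 0.35 to 0.925 m from the base axis. Payload 6.4 kg.
Tool frame: the origin (TCP) lies at the very end of the fingers, on their centre line; the grasp point (between the pads) lies 19 mm behind it; z points along the fingers, y is the line along which they close (so a half turn about z gives the same grasp; the last joint's range is limited). The gripper opens to 94 mm and grips with 3 to 60 N. Pads are 16 mm wide; open, the fingers measure 119 mm over their backs; the gripper's body (75 mm by 177 mm) begins 78 mm behind the grasp point.
Start: joints at [1.141, 0.245, 1.558, -0, 1.339, -0.174], TCP at [0.164, 0.629, 0.205] pointing down, gripper open.
Joint ranges: [-3.13, 3.13], [-1.02, 2.26], [0.13, 2.54], [-0.95, 4.09], [0.21, 2.88], [-2.74, 2.74]. Speed limits (rad/s): [2.57, 2.57, 3.14, 3.14, 3.14, 3.14].

### API

Orientations are given as a 3x3 rotation matrix whose columns are the frame's x, y, z axes.
In Python, from cell import env, cams gives the robot as it stands.
- The arm moves only by the tool step_arm, never from a script. Its argument "steps" is one flat list of numbers, 7 for each row, row after row: the shift along the tool's x, y, z in cm, then the turn, a rotation vector about the tool's x, y, z in degrees, then the finger opening in cm, from 0 to 9.4. In form: [x, y, z, rx, ry, rz, gripper, x, y, z, rx, ry, rz, gripper, ...]. A call has 1 to 12 rows; each row is the pose to reach, as a shift and turn from the pose commanded when the call began, along the tool's axes at that moment; what a row does not reach only later rows make up. A row lasts 1/12 s, in which the tool goes at most 41.7 mm and 7.16 degrees, less where a joint would pass 70% of its speed; a pose out of reach is approached as far as the arm can. A call with a gripper value outside its range is refused whole. The fingers move at their own pace and stop on an object; "grip_force" is the grip in N (left out, the last holds). Time passes only in rows, so rows that repeat a pose let the fingers close. It gives the time, the measured TCP pose, the force, the opening and the grip force at its end, in the units of the state.
- env.sense(): the state, without advancing time (a new reading comes with each control period).
- cams.snapshot(name): name is "scene" or "top" or "wrist"; returns (picture, depth): 420x560x3 uint8, blue, green, red; 420x560 float32, m along the optical axis (not along the pixel's ray), 0 where there is no reading.
- cams.camera_model(name): a dict with "vertical_fov" (degrees; the focal length in pixels is half the picture's height over the tangent of half this angle, whatever the lens; pixels are square), "cx", "cy" (the principal point, pixels), "k1" (the pictures are not rectified: a ray, as slopes to the right and down, at radius r is drawn at 1 + k1 r^2 times it, then the intrinsics apply), "extrinsics" (4x4, takes a point from camera to world coordinates). Camera axes: x right, y down, z forward; pixel columns grow to the right and rows downward; lengths in m; the calibration is good to about 2 mm. A picture is of the moment at which its call begins: read the wrist's pose just before it. camera_model takes no time and is no camera call; for the wrist camera it gives the pose at the moment of the call.
- env.finish_job(): hands the job in; it is judged then, once.
The state is a dict: "time": time; "joint_pos": joint angles; "dq": joint speeds; "joint_efforts": joint torques, N m; "tcp_pos": TCP position; "orientation": TCP orientation; "force": force on the tool from outside, world axes, zero at the start; "ft_torque": the same for the moment, N m; "grip_width": finger opening in m; "gripper_force": force on a finger pad.
Only numpy, scipy, OpenCV 4.12 (cv2) and the standard library are available. Lean on these libraries where they do the work, as an engineer would, in place of code of your own. Each camera call takes 0.05 s, during which the arm holds its last target. There are 200 camera calls.

### The job

Make up two tea trays from the things on the trolley. Yellow tray: the amber honey jar upright on the round brown mark and the wooden dipper lying lengthwise on the long brown mark; green tray: the orange lemon squeezer upright on the large white mark, and the blue beaker upright on the small dark mark with the red lid laid flat and centred on top of it, each thing wholly within its own mark. Set the jar and the beaker down without dropping them, and leave the clear jar in its chrome stand and the blue tea tin where they are.

Things in the scene. Friction and masses are not known exactly. Their poses are not given: they have to be found in the camera images.
- honey_jar: loose amber hexagonal glass jar with a round brass-coloured cap, upright; 52 mm across the flats, 60 across the corners, glass 68 high, cap 46 in diameter on top to 82 mm. Origin: centre of the underside, z up; the x axis is square to one pair of flats (so are the directions 60 and 120 degrees from it). About 220 g.
- dipper: loose wooden honey dipper lying down, 150 mm long: grooved head 28 mm in diameter and 46 long at +x (from x = 27 to 73 mm), handle rod 12 mm in diameter, ball of 18 mm at the -x end (to x = -75 mm). Origin: middle of the length, inside the handle, 12 mm above what it lies on; x axis along it towards the head. Centre of mass near x = 20 mm. About 30 g.
- squeezer: loose orange plastic lemon squeezer, upright: round dish 90 mm in diameter at the rim and 26 high, with a reamer post of 42 mm diameter (fluted, to 45) standing in its middle, straight-sided up to 56 mm, domed to 76 mm. Origin: centre of the underside, z up. About 90 g.
- beaker: loose blue ceramic beaker without handle, upright and open: 60 mm in diameter at the foot, 64 at the rim, 80 high, wall 4 mm. Origin: centre of the underside, z up. About 180 g.
- lid: loose flat red hard-silicone lid lying flat: disc 90 mm in diameter and 8 thick, with a round grip knob in the middle, 20 mm in diameter, up to 34 mm above the underside. Origin: centre of the underside, z up. It has no spigot: it simply lies on the beaker's rim. About 60 g.
- honey_tray: fixed yellow tray 240 mm (x) by 165 (y) with a rim 12 mm high and 6 wide; floor 6 mm above the origin, which is the centre of the underside. Two flush brown marks: a round one 86 mm in diameter centred at (0, +31.5) mm, for the honey jar, and a long one 190 by 56 mm centred at (0, -47.5) mm, long along x, for the dipper (head at either end).
- lemon_tray: fixed green tray of the same size: 240 mm (x) by 165 (y), rim 12 mm high, floor 6 mm above the origin, which is the centre of the underside. Two flush round marks: a white one 116 mm in diameter centred at (-50, 0) mm, for the squeezer, and a dark grey one 92 mm in diameter centred at (+62, 0) mm, for the beaker.
- stand: fixed round chrome stand, 84 mm in diameter, base 6 mm thick, with four short posts and a wire ring at 32 mm height; it holds the clear jar. Not part of the work. Origin: centre of the underside.
- clear_jar: loose clear glass hexagonal jar with a black cap, same size as the honey jar, standing in the chrome stand. Not wanted: leave it there. Origin: centre of the underside.
- tea_tin: loose blue square tea tin with a steel cap, 70 by 70 mm, 102 high, standing beyond the stock. Leave it alone. Origin: centre of the underside.
There are look-alikes about, which are no part of the job. What is shaped like the honey_jar but pink is not meant.

How it is judged:
At the end, for the whole second after the job is handed in: Jar, squeezer and beaker upright on their tray floors within 15 mm (tray x, y) of their marks' centres; dipper within 22 mm along, 16 mm across and 0.2 rad of its mark; lid flat on the beaker's rim within 14 mm of centre; all five released and at rest (under 20 mm/s) (x of honey_jar in the frame of honey_tray between -0.015 and 0.015 m and y of honey_jar in the frame of honey_tray between 0.0165 and 0.0465 m and angle between each of honey_jar, squeezer, beaker, lid's own z axis and vertical below 0.1 rad and z of honey_jar in the frame of honey_tray below 0.01 m and x of dipper in the frame of honey_tray between -0.022 and 0.022 m and y of dipper in the frame of honey_tray between -0.0635 and -0.0315 m and z of dipper in the frame of honey_tray below 0.025 m and angle between the x axis of dipper and the x axis of honey_tray, either way round below 0.2 rad and x of squeezer in the frame of lemon_tray between -0.065 and -0.035 m and y of squeezer in the frame of lemon_tray between -0.015 and 0.015 m and z of each of squeezer, beaker in the frame of lemon_tray below 0.01 m and x of beaker in the frame of lemon_tray between 0.047 and 0.077 m and y of beaker in the frame of lemon_tray between -0.015 and 0.015 m and horizontal distance between lid and beaker below 0.014 m and z of lid in the frame of beaker between 0.076 and 0.085 m and linear speed of each of honey_jar, dipper, squeezer, beaker, lid below 0.02 m/s); the robot touches nothing.
It fails at once if the clear jar is moved by more than 20 mm (distance of clear_jar from where it was at the start of the episode above 0.02 m).
It fails at once if the tea tin is moved by more than 20 mm (distance of tea_tin from where it was at the start of the episode above 0.02 m).
It fails at once if the honey jar is dropped (falls free by some 10 mm or more while over 30 mm up) (height (world z) of honey_jar above 0.03 m and contact force between honey_jar and anything else below 0.01 N and linear speed of honey_jar above 0.35 m/s).
It fails at once if the beaker is dropped (falls free by some 10 mm or more while over 30 mm up) (height (world z) of beaker above 0.03 m and contact force between beaker and anything else below 0.01 N and linear speed of beaker above 0.35 m/s).
It also fails if it takes over 134 s, if anything falls off the work surface, if the arm or the gripper's body presses on something with over 40 N, if the wrist force passes 120 N, or if a joint passes its speed limit or range.

## Working session

There is one attempt and no reset: what is moved stays moved. The work goes in short steps, Python scripts to look and compute and a tool call to move; the robot and the scene stay as the last step left them, time stands still between calls to the robot, and variables do not carry over. Pictures are saved under pics/ and viewed, at most 14 in all, crops included, and the job is handed in when it is done.

Besides the shell and the picture viewer there is one more tool, called after "Call:" by a JSON object that holds its "op" and its "data", one argument or row to a line. step_arm: Moves the arm, as the interface text tells. Its arguments: {"type":"object","properties":{"steps":{"type":"array"},"grip_force":{"type":"number"}},"required":["steps"]}

```bash
mkdir -p pics; ls
cat > h.py <<'E'
import numpy as np, cv2
from cell import env, cams
def rays(m,uv):
    f=210/np.tan(np.radians(m["vertical_fov"])/2)
    K=np.array([[f,0,m["cx"]],[0,f,m["cy"]],[0,0,1]])
    p=cv2.undistortPoints(np.float64(uv).reshape(-1,1,2),K,np.float64([m["k1"],0,0,0]) ).reshape(-1,2) if False else None
    q=(np.float64(uv).reshape(-1,2)-[m["cx"],m["cy"]])/f; s=q.copy()
    for _ in range(30): s=q/(1+m["k1"]*(s**2).sum(1,keepdims=True))
    return np.c_[s,np.ones(len(s))]
def cloud(m,d,mask):
    v,u=np.nonzero(mask&(d>0)); r=rays(m,np.c_[u,v])*d[v,u][:,None]
    T=np.array(m["extrinsics"]); return r@T[:3,:3].T+T[:3,3]
def plane(m,uv,z):
    T=np.array(m["extrinsics"]); r=rays(m,uv)@T[:3,:3].T
    return T[:3,3]+r*((z-T[2,3])/r[:,2])[:,None]
E
python3 - <<'E'
from h import *
for n in ("scene","top"):
    m=cams.camera_model(n);p,d=cams.snapshot(n);cv2.imwrite(f"pics/{n}.png",p);np.savez(f"{n}.npz",p=p,d=d)
    print(n,m["vertical_fov"],m["k1"],np.round(m["extrinsics"],3).tolist(),(d>0).mean())
s=env.sense();print(s["time"],s["tcp_pos"],np.round(s["orientation"],3).tolist(),s["grip_width"])
E
```

```text
pics
scene 49.6215815180367 -0.1408653312395993 [[0.842, 0.292, -0.453, 1.003], [0.539, -0.474, 0.696, -0.648], [-0.011, -0.831, -0.557, 0.58], [0.0, 0.0, 0.0, 1.0]] 0.9959948979591837
top 50.0162126656835 -0.10706663776490195 [[-0.029, -0.986, 0.167, 0.388], [-0.999, 0.032, 0.014, -0.001], [-0.02, -0.166, -0.986, 1.173], [0.0, 0.0, 0.0, 1.0]] 0.9959183673469387
0.1 [0.16421734 0.6283633  0.20449241] [[-0.967, 0.253, -0.001], [0.253, 0.967, -0.002], [0.0, -0.002, -1.0]] 0.09390304160145246
```

View pics/top.png

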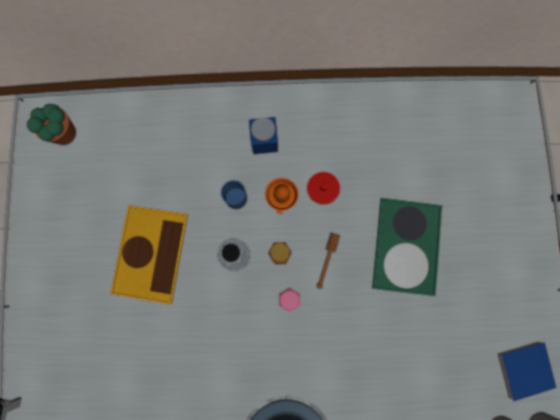

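View pics/scene.png

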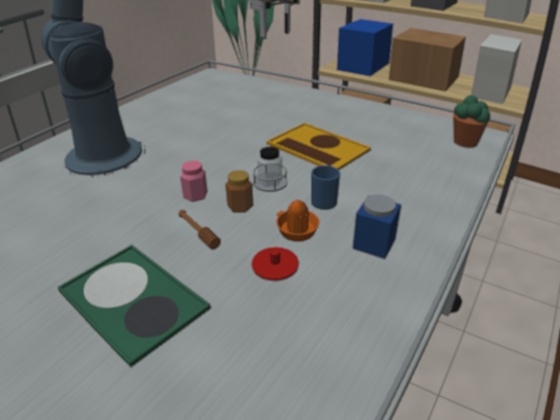

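Top view: yellow tray (150,255), amber jar (280,253), dipper (328,260), green tray (408,247), beaker (234,194), squeezer (282,194), lid (323,188). Clear jar (233,253), tin (264,135) and pink decoy (289,299) stay put.

```bash
cat > meas.py <<'E'
from h import *
C={}
for n in ("scene","top"):
    z=np.load(n+".npz");m=cams.camera_model(n);p,d=z["p"],z["d"]
    hsv=cv2.cvtColor(p,cv2.COLOR_BGR2HSV); P=cloud(m,d,d>0); H=hsv[d>0]; C[n]=(P,H)
def sel(n,c,r,z0,z1,hl=0,hh=180,s=0,v0=0,v1=255):
    P,H=C[n];k=(np.hypot(P[:,0]-c[0],P[:,1]-c[1])<r)&(P[:,2]>z0)&(P[:,2]<z1)&(H[:,0]>=hl)&(H[:,0]<=hh)&(H[:,1]>=s)&(H[:,2]>=v0)&(H[:,2]<=v1)
    return P[k]
def mec(P):
    c,r=cv2.minEnclosingCircle(np.float32(P[:,:2]*1000).reshape(-1,1,2)); return np.round([c[0],c[1],r*2],1)
mt=cams.camera_model("top")
g={k:plane(mt,[uv],h)[0] for k,(uv,h) in dict(jar=((280,250),.08),beaker=((234,188),.08),sq=((282,194),.03),lid=((323,188),.01),dip=((328,260),.01),yt=((150,255),.01),gt=((408,247),.01),clear=((232,253),.08),tin=((264,130),.1),pink=((289,299),.08)).items()}
for k,v in g.items(): print(k,np.round(v*1000))
for n in C:
    print(n)
    for k,r,a,b,nm in (("jar",.05,.074,.09,"cap46"),("jar",.05,.03,.066,"body"),("beaker",.05,.072,.086,"rim64"),("beaker",.05,.03,.07,"body"),("sq",.07,.018,.03,"dish90"),("sq",.05,.045,.08,"post42"),("lid",.07,.003,.014,"disc90"),("lid",.06,.02,.04,"knob20"),("clear",.04,.07,.09,"clearcap"),("tin",.07,.09,.11,"tin"),("pink",.05,.07,.09,"pink")):
        P=sel(n,g[k],r,a,b)
        if len(P)>3: print(nm,len(P),"mec",mec(P),"mean",np.round(P.mean(0)*1000,1))
    P=sel(n,g["dip"],.11,.006,.035,0,25,90)
    if len(P):
        c,w,a=cv2.minAreaRect(np.float32(P[:,:2]*1000)); print("dip",len(P),np.round(c,1),np.round(w,1),a,P[:,2].max(), np.round(cv2.boxPoints((c,w,a))).tolist())
    for k,hl,hh in (("yt",18,35),("gt",45,95)):
        P=sel(n,g[k],.17,.003,.02,hl,hh,100 if k=="yt" else 60)
        c,w,a=cv2.minAreaRect(np.float32(P[:,:2]*1000));print(k,len(P),np.round(c,1),np.round(w,1),a)
    P=sel(n,g["yt"],.13,0,.016,0,17,80,0,130); 
    c,w,a=cv2.minAreaRect(np.float32(P[:,:2]*1000));print("brown",np.round(c,1),np.round(w,1),a)
    P=sel(n,g["gt"],.13,0.0,.012,0,180,0,160); k=P
    print("white?",len(P),P[:,:2].mean(0) if len(P) else 0)
E
python3 meas.py
```

```text
jar [477.   0.  80.]
beaker [635. 110.  80.]
sq [626.  -9.  30.]
lid [ 643. -118.   10.]
dip [ 453. -122.   10.]
yt [480. 341.  10.]
gt [ 480. -332.   10.]
clear [473. 117.  80.]
tin [777.  31. 100.]
pink [359. -18.  80.]
scene
cap46 249 mec [472.8   1.9  49.5] mean [ 4.766e+02 -3.000e-01  8.170e+01]
body 409 mec [474.5   1.3  60.1] mean [484.5 -10.7  49.6]
rim64 273 mec [625.5 115.1  66.8] mean [626.9 113.9  77.6]
body 592 mec [625.7 114.4  65.5] mean [630.3 105.7  53.2]
dish90 407 mec [624.5  -5.9  96.3] mean [631.5 -14.2  24.3]
post42 347 mec [629.6  -8.6  43. ] mean [633.4 -15.1  61.4]
disc90 1155 mec [ 638.3 -110.9  122.8] mean [ 648.9 -122.7    8.3]
knob20 114 mec [ 645.5 -118.1   20.8] mean [ 647.5 -120.5   30.9]
clearcap 269 mec [476.3 119.8  52.2] mean [480.4 114.9  82.6]
tin 748 mec [780.8  35.   91.9] mean [784.4  27.5  99.2]
pink 244 mec [359.1 -16.5  47.5] mean [362.7 -20.6  80.7]
dip 485 [473.5 -75.5] [116.8 144.6] 66.5755386352539 0.03497752928482123 [[384.0, -100.0], [517.0, -158.0], [563.0, -51.0], [430.0, 7.0]]
yt 1732 [485.8 345.7] [167.6 240.5] 79.93902587890625
g
[... 423 characters left out ...]
[627.2  -4.9  23.7]
post42 222 mec [627.6  -5.9  43.8] mean [624.9  -6.   64.9]
disc90 885 mec [ 642.2 -120.2  138.7] mean [ 644.  -117.8    7.4]
knob20 51 mec [ 645.7 -118.2   21.5] mean [ 644.4 -117.5   32.1]
clearcap 279 mec [474.2 119.3  50.5] mean [473.2 119.   85.9]
tin 525 mec [780.7  34.5  89.9] mean [779.   33.5  99.6]
pink 272 mec [357.1 -17.1  44.8] mean [357.7 -17.1  81.3]
dip 264 [ 451.5 -119.2] [ 21.5 142.3] 71.25746154785156 0.03172438360547725 [[381.0, -107.0], [515.0, -152.0], [522.0, -132.0], [388.0, -86.0]]
yt 3040 [483.9 345. ] [166. 239.] 79.53374481201172
gt 2689 [ 482.5 -331.3] [164. 237.] 80.90878295898438
brown [483.7 344.5] [146.9 185.1] 79.37061309814453
white? 0 0
```

Call:
{"op": "step_arm", "data": {
  "steps": [-45.7, -52.6, -4.5, 0, 0, -4.7, 9.4, -45.7, -52.6, -4.5, 0, 0, -4.7, 9.4, -45.7, -52.6, -4.5, 0, 0, -4.7, 9.4, -45.7, -52.6, -4.5, 0, 0, -4.7, 9.4, -45.7, -52.6, -4.5, 0, 0, -4.7, 9.4, -45.7, -52.6, -4.5, 0, 0, -4.7, 9.4, -45.7, -52.6, -4.5, 0, 0, -4.7, 9.4, -45.7, -52.6, -4.5, 0, 0, -4.7, 9.4, -45.7, -52.6, -4.5, 0, 0, -4.7, 9.4, -45.7, -52.6, -4.5, 0, 0, -4.7, 9.4, -45.7, -52.6, -4.5, 0, 0, -4.7, 9.4, -45.7, -52.6, -4.5, 0, 0, -4.7, 9.4]
}}

```text
time: 1.1
tcp_pos: [0.3859, 0.1798, 0.2376]
orientation: [[-0.985, 0.173, 0.0], [0.173, 0.985, 0.0], [-0.0, 0.0, -1.0]]
force: [1.2, 0.4, -1.0]
grip_width: 0.0942
gripper_force: 0.0
```

```bash
cat > go.py <<'E'
# usage: go.py x y z yaw(deg of tool y)  [x y z yaw ...]  mm -> shifts in cm/deg in present tool frame
import sys
from h import *
from scipy.spatial.transform import Rotation as Rn
s=env.sense();R=np.array(s["orientation"]);p=np.array(s["tcp_pos"])
print("t",round(s["time"],2),"tcp",np.round(p*1000,1),"yaw",round(np.degrees(np.arctan2(R[1,1],R[0,1])),1),"grip",round(s["grip_width"]*1000,1),"gf",np.round(s["gripper_force"],1),"F",np.round(s["force"],1),"tiltz",np.round(R[:,2],3))
a=np.float64(sys.argv[1:]).reshape(-1,4)
for x,y,z,w in a:
    c,q=np.cos(np.radians(w)),np.sin(np.radians(w)); G=np.array([[-q,c,0],[c,q,0],[0,0,-1]]).T
    G=np.c_[[q*-1,c,0],[c,q,0],[0,0,-1]]
    d=R.T@(np.array([x,y,z])/1000-p)*100; r=np.degrees(Rn.from_matrix(R.T@G).as_rotvec())
    print(np.round(d,2).tolist(),np.round(r,1).tolist())
E
python3 go.py 430 -30 250 80
```

```text
t 1.1 tcp [385.9 179.8 237.6] yaw 80.1 grip 94.2 gf 0.0 F [ 1.2  0.4 -1. ] tiltz [ 0.  0. -1.]
[-7.97, -19.9, -1.24] [0.0, 0.0, 0.1]
```

Call:
{"op": "step_arm", "data": {
  "steps": [-8, -20, -1.2, 0, 0, 0, 9.4, -8, -20, -1.2, 0, 0, 0, 9.4, -8, -20, -1.2, 0, 0, 0, 9.4, -8, -20, -1.2, 0, 0, 0, 9.4, -8, -20, -1.2, 0, 0, 0, 9.4, -8, -20, -1.2, 0, 0, 0, 9.4, -8, -20, -1.2, 0, 0, 0, 9.4, -8, -20, -1.2, 0, 0, 0, 9.4]
}}

```text
time: 1.77
tcp_pos: [0.4296, -0.0287, 0.2492]
orientation: [[-0.985, 0.174, -0.001], [0.174, 0.985, 0.001], [0.001, 0.001, -1.0]]
force: [-0.1, 0.6, 0.5]
grip_width: 0.0938
gripper_force: 0.0
```

```bash
python3 go.py
python3 - <<'E'
from h import *
m=cams.camera_model("wrist");p,d=cams.snapshot("wrist");cv2.imwrite("pics/w1.png",p)
np.savez("w1.npz",p=p,d=d,T=m["extrinsics"]);print(m)
E
```

```text
t 1.77 tcp [429.6 -28.7 249.2] yaw 80.0 grip 93.8 gf 0.0 F [-0.1  0.6  0.5] tiltz [-0.001  0.001 -1.   ]
{'vertical_fov': 66.08362560487913, 'cx': 275.7184379436458, 'cy': 205.7952569570227, 'k1': 0.0010262433842890453, 'extrinsics': array([[ 1.73638960e-01,  9.58972002e-01,  2.24103126e-01,
         3.65061300e-01],
       [ 9.84809367e-01, -1.69049121e-01, -3.96598701e-02,
        -1.69381305e-02],
       [-1.48268600e-04,  2.27585356e-01, -9.73758124e-01,
         4.28421898e-01],
       [ 0.00000000e+00,  0.00000000e+00,  0.00000000e+00,
         1.00000000e+00]])}
```

View pics/w1.png

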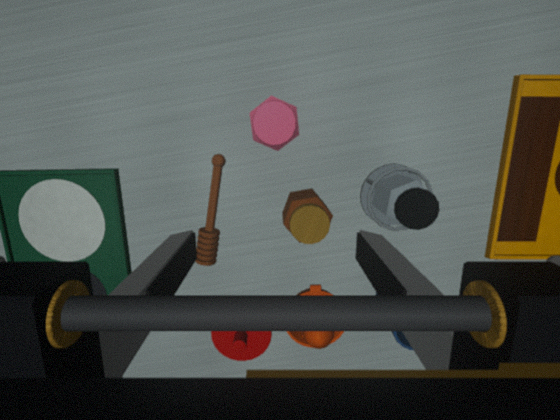

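Wrist view: amber jar (308,215) with its hexagonal body visible, dipper (212,210) with the head toward larger x. I'll take the jar's yaw and the dipper axis from this view's depth.

Run:
```python
from h import *
z=np.load("w1.npz");p,d=z["p"],z["d"];m=cams.camera_model("wrist");m["extrinsics"]=z["T"]
hsv=cv2.cvtColor(p,cv2.COLOR_BGR2HSV)
def win(x0,x1,y0,y1,k):
    M=np.zeros(d.shape,bool);M[y0:y1,x0:x1]=1;return M&k
P=cloud(m,d,win(265,350,175,258,d>0));P=P[(P[:,2]>.01)]
Q=P[P[:,2]<.072];c=np.array([.473,.003])
print("cap",P[P[:,2]>.076].mean(0))
C=P[P[:,2]>.076][:,:2]*1000;print(cv2.minEnclosingCircle(np.float32(C)))
# support width per direction on visible (-x) side
v=Q[:,:2]*1000
for cc in [np.array(cv2.minEnclosingCircle(np.float32(C))[0])]:
    best=[]
    for a in range(0,60,2):
        # flats at a+60k from c: residual of max over k of n.(v-c) -26
        n=np.radians(a+60*np.arange(6));s=((v-cc)@np.c_[np.cos(n),np.sin(n)].T).max(1)
        best.append((np.percentile(s,97),a))
    print([(round(b,1),a) for b,a in sorted(best)[:6]], sorted(best)[-1])
D=cloud(m,d,win(185,235,140,275,(hsv[...,0]<20)&(hsv[...,1]>90)));D=D[D[:,2]>.003]
u=D[:,:2]*1000;print("dip",cv2.minAreaRect(np.float32(u)),D[:,2].max())
r=D[(D[:,0]<.465)&(D[:,0]>.395)];f=np.polyfit(r[:,0],r[:,1],1);print("handle",np.degrees(np.arctan(f[0])),np.polyval(f,.467))
h=D[(D[:,2]>.022)];print("head",h.mean(0),u[:,0].min(),u[:,0].max())
```

```text
cap [0.47149475 0.00201223 0.08158998]
((472.5203857421875, 2.113513946533203), 22.946300506591797)
[(np.float64(26.1), 0), (np.float64(26.3), 2), (np.float64(26.4), 58), (np.float64(26.7), 4), (np.float64(26.8), 56), (np.float64(27.1), 6)] (np.float64(29.437292929060263), 30)
dip ((454.781005859375, -108.98177337646484), (41.13874816894531, 145.8343048095703), 67.59664916992188) 0.24978557834794904
handle -19.624465717781394 -0.12343332254870588
head [ 0.49734891 -0.13414753  0.02723972] 381.7191573772144 521.7046439288825
```

```bash
python3 go.py 467 -123.5 90 70.5 467 -123.5 4 70.5
```

```text
t 1.82 tcp [429.6 -28.  249.2] yaw 80.1 grip 93.9 gf 0.0 F [0.3 0.  0.8] tiltz [-0.001  0.001 -1.   ]
[-5.34, -8.77, 15.91] [0.0, -0.1, 9.6]
[-5.35, -8.77, 24.51] [0.0, -0.1, 9.6]
```

Call:
{"op": "step_arm", "data": {
  "steps": [-5.3, -8.7, 15.9, 0, 0, 9.5, 4, -5.3, -8.7, 15.9, 0, 0, 9.5, 4, -5.3, -8.7, 15.9, 0, 0, 9.5, 4, -5.3, -8.7, 15.9, 0, 0, 9.5, 4, -5.3, -8.7, 15.9, 0, 0, 9.5, 4, -5.3, -8.7, 15.9, 0, 0, 9.5, 4, -5.3, -8.7, 19.5, 0, 0, 9.5, 4, -5.3, -8.7, 22.5, 0, 0, 9.5, 4, -5.3, -8.7, 24.4, 0, 0, 9.5, 4, -5.3, -8.7, 24.4, 0, 0, 9.5, 4, -5.3, -8.7, 24.4, 0, 0, 9.5, 4],
  "grip_force": 12
}}

```text
time: 2.73
tcp_pos: [0.4673, -0.1224, 0.0063]
orientation: [[-0.944, 0.331, -0.0], [0.331, 0.944, 0.0], [0.001, 0.0, -1.0]]
force: [-0.4, 0.3, 0.3]
grip_width: 0.04
gripper_force: 0.0
```

Call:
{"op": "step_arm", "data": {
  "steps": [0, 0, 0, 0, 0, 0, 0.8, 0, 0, 0, 0, 0, 0, 0.8, 0, 0, 0, 0, 0, 0, 0.8, 0, 0, 0, 0, 0, 0, 0.8, 0, 0, 0, 0, 0, 0, 0.8, 0, 0, 0, 0, 0, 0, 0.8, 0, 0, 0, 0, 0, 0, 0.8, 0, 0, 0, 0, 0, 0, 0.8]
}}

```text
time: 3.4
tcp_pos: [0.4678, -0.1243, 0.0065]
orientation: [[-0.943, 0.333, 0.001], [0.333, 0.943, -0.0], [-0.001, 0.0, -1.0]]
force: [-1.6, 2.6, 5.5]
grip_width: 0.0113
gripper_force: 12.0
```

```bash
python3 go.py 467 -123.5 190 70.5 492 295.4 190 79.5
```

```text
t 3.4 tcp [ 467.8 -124.3    6.5] yaw 70.5 grip 11.3 gf 12.0 F [-1.6  2.6  5.5] tiltz [ 0.001 -0.    -1.   ]
[0.08, 0.05, -18.35] [0.0, 0.1, 0.0]
[11.69, 40.38, -18.36] [-0.0, 0.1, -9.0]
```

Call:
{"op": "step_arm", "data": {
  "steps": [0, 0, -3, 0, 0, 0, 0.8, 0, 0, -7, 0, 0, 0, 0.8, 0, 0, -11, 0, 0, 0, 0.8, 0, 0, -15, 0, 0, 0, 0.8, 2.3, 8, -16, 0, 0, -2, 0.8, 3.4, 12, -16, 0, 0, -3, 0.8, 4.6, 16, -16, 0, 0, -4, 0.8, 5.7, 20, -16, 0, 0, -5, 0.8, 6.9, 24, -16, 0, 0, -6, 0.8, 8, 28, -16, 0, 0, -7, 0.8, 9.2, 32, -16, 0, 0, -8, 0.8, 10.3, 36, -16, 0, 0, -9, 0.8]
}}

```text
time: 4.4
tcp_pos: [0.4867, 0.2103, 0.1654]
orientation: [[-0.984, 0.181, -0.0], [0.181, 0.984, -0.0], [0.0, -0.0, -1.0]]
force: [0.9, -0.5, 0.8]
grip_width: 0.0113
gripper_force: 12.0
```

```bash
python3 go.py 492 295.4 100 79.5 492 295.4 12 79.5
```

```text
t 4.4 tcp [486.7 210.3 165.4] yaw 79.6 grip 11.3 gf 12.0 F [ 0.9 -0.5  0.8] tiltz [-0. -0. -1.]
[1.02, 8.46, 6.54] [-0.0, -0.0, 0.1]
[1.02, 8.47, 15.34] [-0.0, -0.0, 0.1]
```

Call:
{"op": "step_arm", "data": {
  "steps": [0.5, 4, 4, 0, 0, 0, 0.8, 0.5, 4, 4, 0, 0, 0, 0.8, 0.5, 4, 4, 0, 0, 0, 0.8, 0.5, 4, 4, 0, 0, 0, 0.8]
}}

```text
time: 4.73
tcp_pos: [0.4888, 0.2485, 0.1248]
orientation: [[-0.984, 0.18, -0.002], [0.18, 0.984, -0.001], [0.002, -0.001, -1.0]]
force: [-0.4, -0.2, 0.1]
grip_width: 0.0118
gripper_force: 12.0
```

```bash
python3 go.py 492 295.4 40 79.5 492 295.4 12 79.5
python3 - <<'E'
from h import *
p,d=cams.snapshot("wrist");cv2.imwrite("pics/w2.png",p)
E
```

```text
t 4.73 tcp [488.8 248.5 124.8] yaw 79.6 grip 11.8 gf 12.0 F [-0.4 -0.2  0.1] tiltz [-0.002 -0.001 -1.   ]
[0.52, 4.69, 8.47] [-0.1, -0.1, 0.1]
[0.51, 4.69, 11.27] [-0.1, -0.1, 0.1]
```

View pics/w2.png

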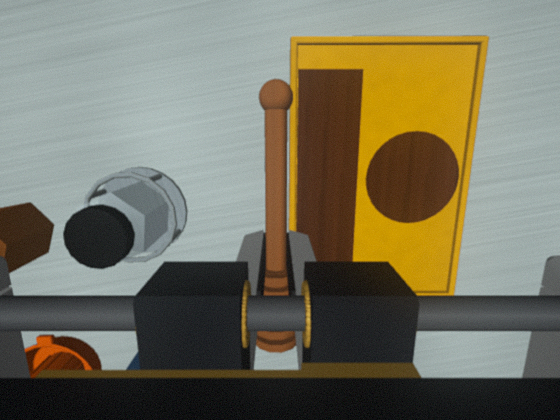

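The dipper is held, parallel to the long mark at (330,165), with the tray to its right.

Call:
{"op": "step_arm", "data": {
  "steps": [0.3, 2.5, 3, 0, 0, 0, 0.8, 0.5, 4.7, 6, 0, 0, 0, 0.8, 0.5, 4.7, 8.5, 0, 0, 0, 0.8, 0.5, 4.7, 10, 0, 0, 0, 0.8, 0.5, 4.7, 10.8, 0, 0, 0, 0.8, 0.5, 4.7, 11.1, 0, 0, 0, 0.8, 0.5, 4.7, 11.1, 0, 0, 0, 0.8, 0.5, 4.7, 11.1, 0, 0, 0, 0.8]
}}

```text
time: 5.45
tcp_pos: [0.4947, 0.2954, 0.0163]
orientation: [[-0.983, 0.183, 0.003], [0.183, 0.983, 0.001], [-0.002, 0.001, -1.0]]
force: [0.3, -0.1, -1.4]
grip_width: 0.012
gripper_force: 12.0
```

```bash
python3 go.py 492 295.4 12 79.5
```

```text
t 5.45 tcp [494.7 295.4  16.3] yaw 79.5 grip 12.0 gf 12.0 F [ 0.3 -0.1 -1.4] tiltz [ 0.003  0.001 -1.   ]
[0.27, -0.06, 0.43] [0.1, 0.1, -0.0]
```

Call:
{"op": "step_arm", "data": {
  "steps": [0.2, 0, 0.2, 0, 0, 0, 0.8, 0.2, 0, 0.4, 0, 0, 0, 0.8, 0.2, 0, 0.4, 0, 0, 0, 0.8, 0.2, 0, 0.4, 0, 0, 0, 2.3, 0.2, 0, 0.4, 0, 0, 0, 2.3, 0.2, 0, 0.4, 0, 0, 0, 2.3, 0.2, 0, 0.4, 0, 0, 0, 2.3, 0.2, 0, 0.4, 0, 0, 0, 2.3, 0.2, 0, -1.5, 0, 0, 0, 2.3, 0.2, 0, -5, 0, 0, 0, 2.3, 0.2, 0, -9, 0, 0, 0, 4, 0.2, 0, -12, 0, 0, 0, 8]
}}

```text
time: 6.45
tcp_pos: [0.4917, 0.2962, 0.1372]
orientation: [[-0.983, 0.181, 0.002], [0.181, 0.983, 0.001], [-0.001, 0.001, -1.0]]
force: [0.8, -0.0, -0.0]
grip_width: 0.0327
gripper_force: 0.0
```

```bash
python3 - <<'E'
from h import *
m=cams.camera_model("top");p,d=cams.snapshot("top");cv2.imwrite("pics/t2.png",cv2.resize(p[150:330,80:280],None,fx=3,fy=3))
E
python3 go.py 473 2.5 150 60 473 2.5 22 60
```

```text
t 6.5 tcp [495.5 297.7 143.9] yaw 79.6 grip 36.9 gf 0.0 F [2.4 3.5 3.8] tiltz [ 0.012  0.004 -1.   ]
[-3.15, -29.44, -0.77] [0.5, 0.6, 19.6]
[-3.01, -29.52, 12.03] [0.5, 0.6, 19.6]
```

View pics/t2.png

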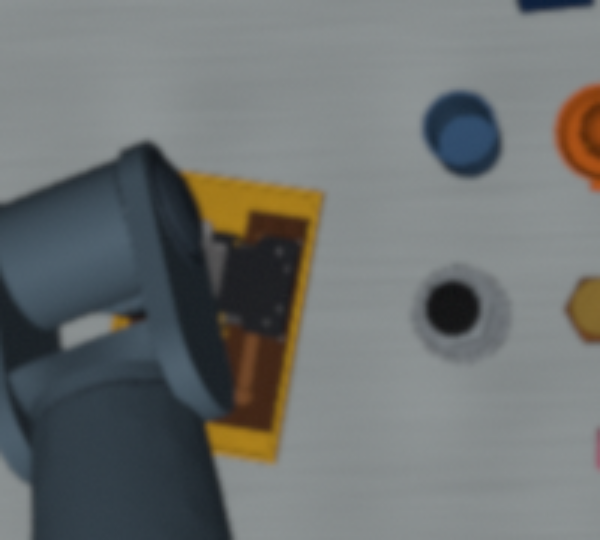

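The dipper lies inside the long mark at (250,370). The arm hides the rest, so I'll check it again later. Next is the jar.

Call:
{"op": "step_arm", "data": {
  "steps": [0, -4, -1.5, 0, 0, 3, 8, -0.8, -8, -1.5, 0, 0, 7, 8, -1.2, -12, -1.5, 0, 0, 12, 8, -1.7, -16, -1.5, 0, 0, 16, 8, -2.2, -20, -1.5, 0, 0, 19.6, 8, -2.7, -24, -1.5, 0, 0, 19.6, 8, -3, -28, -1.5, 0, 0, 19.6, 8, -3, -29.4, -1.5, 0, 0, 19.6, 8, -3, -29.4, -1.5, 0, 0, 19.6, 8, -3, -29.4, -1.5, 0, 0, 19.6, 8, -3, -29.4, -1.5, 0, 0, 19.6, 8],
  "grip_force": 25
}}

```text
time: 7.42
tcp_pos: [0.4674, 0.0023, 0.1494]
orientation: [[-0.866, 0.5, -0.0], [0.5, 0.866, 0.0], [0.0, 0.0, -1.0]]
force: [0.6, 0.7, -0.3]
grip_width: 0.08
gripper_force: 0.0
```

```bash
python3 go.py 473 2.5 22 60
python3 - <<'E'
from h import *
m=cams.camera_model("top");p,d=cams.snapshot("top")
hsv=cv2.cvtColor(p,cv2.COLOR_BGR2HSV);cv2.imwrite("pics/t3.png",cv2.resize(p[190:310,100:200],None,fx=5,fy=5,interpolation=cv2.INTER_NEAREST))
P=cloud(m,d,d>0);k=(abs(P[:,0]-.476)<.11)&(abs(P[:,1]-.298)<.06)&(P[:,2]>.0145);H=hsv[d>0]
k&=(H[:,0]<18);D=P[k];c=np.array([.4845,.3452]);a=np.radians(-10.5);X=np.array([np.cos(a),np.sin(a)]);Y=np.array([-X[1],X[0]])
print(np.round(cv2.minAreaRect(np.float32((np.c_[(D[:,:2]-c)@X,(D[:,:2]-c)@Y]*1000)))[0],1),cv2.minAreaRect(np.float32((np.c_[(D[:,:2]-c)@X,(D[:,:2]-c)@Y]*1000)))[1:],len(D))
E
```

```text
t 7.42 tcp [467.4   2.3 149.4] yaw 60.0 grip 80.0 gf 0.0 F [ 0.6  0.7 -0.3] tiltz [-0.  0. -1.]
[-0.48, 0.3, 12.74] [0.0, -0.0, -0.0]
[ -0.3 -45. ] ((29.672060012817383, 145.52308654785156), 87.51123809814453) 368
```

View pics/t3.png

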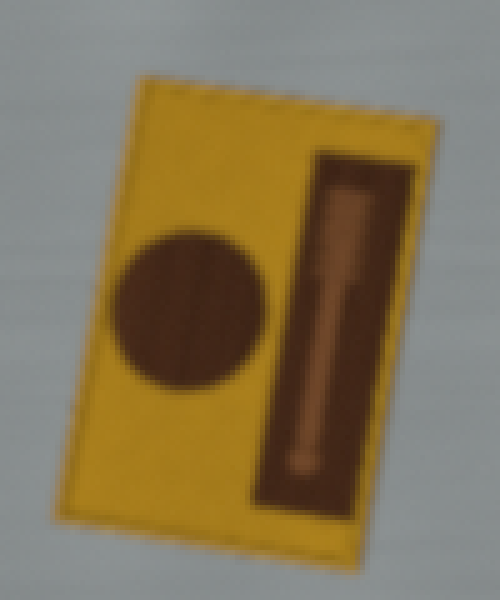

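The dipper is well inside its mark (tray offset about (0,-45) mm). Lowering onto the jar.

Call:
{"op": "step_arm", "data": {
  "steps": [-0.5, 0.3, 2, 0, 0, 0, 8, -0.5, 0.3, 6, 0, 0, 0, 8, -0.5, 0.3, 9.5, 0, 0, 0, 8, -0.5, 0.3, 12, 0, 0, 0, 8, -0.5, 0.3, 12.7, 0, 0, 0, 8, -0.5, 0.3, 12.7, 0, 0, 0, 8, -0.5, 0.3, 12.7, 0, 0, 0, 5.8, -0.5, 0.3, 12.7, 0, 0, 0, 4.8, -0.5, 0.3, 12.7, 0, 0, 0, 4.8, -0.5, 0.3, 12.7, 0, 0, 0, 4.8, -0.5, 0.3, 12.7, 0, 0, 0, 4.8, -0.5, 0.3, 12.7, 0, 0, 0, 4.8]
}}

```text
time: 8.47
tcp_pos: [0.4743, 0.0014, 0.0239]
orientation: [[-0.865, 0.501, 0.002], [0.501, 0.865, -0.0], [-0.002, 0.001, -1.0]]
force: [0.1, 1.4, 6.3]
grip_width: 0.0518
gripper_force: 25.0
```

```bash
python3 go.py 473 2.5 200 60 490.7 376 200 79.5
```

```text
t 8.47 tcp [474.3   1.4  23.9] yaw 59.9 grip 51.8 gf 25.0 F [0.1 1.4 6.3] tiltz [ 0.002 -0.    -1.   ]
[0.13, 0.04, -17.61] [0.0, 0.1, -0.1]
[17.31, 33.26, -17.62] [0.0, 0.1, -19.6]
```

Call:
{"op": "step_arm", "data": {
  "steps": [0, 0, -2, 0, 0, 0, 4.8, 0, 0, -5, 0, 0, 0, 4.8, 0, 0, -9, 0, 0, 0, 4.8, 0, 0, -13, 0, 0, 0, 4.8, 0, 0, -15, 0, 0, 0, 4.8, 1.4, 2.7, -15, 0, 0, 0, 4.8, 3.2, 6.2, -15, 0, 0, 0, 4.8, 5, 9.6, -15, 0, 0, 0, 4.8, 6.8, 13.1, -15, 0, 0, 0, 4.8, 8.6, 16.6, -15, 0, 0, 0, 4.8, 10.4, 20, -15, 0, 0, 0, 4.8, 12, 23, -15, 0, 0, 0, 4.8]
}}

```text
time: 9.47
tcp_pos: [0.4838, 0.2629, 0.1722]
orientation: [[-0.866, 0.5, -0.001], [0.5, 0.866, -0.0], [0.001, -0.0, -1.0]]
force: [0.5, -1.1, -0.7]
grip_width: 0.0519
gripper_force: 25.0
```

Call:
{"op": "step_arm", "data": {
  "steps": [1.8, 3.4, 0, 0, 0, 0, 4.8, 3.4, 6.5, 0, 0, 0, 0, 4.8, 4.4, 8.6, 0, 0, 0, 0, 4.8, 4.4, 8.6, 0, 0, 0, 0, 4.8, 4.4, 8.6, 0, 0, 0, 0, 4.8, 4.4, 8.6, 0, 0, 0, 0, 4.8]
}}

```text
time: 9.97
tcp_pos: [0.4892, 0.3564, 0.172]
orientation: [[-0.865, 0.501, -0.001], [0.501, 0.865, -0.001], [0.0, -0.001, -1.0]]
force: [-0.5, -0.3, -2.1]
grip_width: 0.0521
gripper_force: 25.0
```

```bash
python3 go.py 490.7 376 50 60 490.7 376 30.5 60
```

```text
t 9.97 tcp [489.2 356.4 172. ] yaw 59.9 grip 52.1 gf 25.0 F [-0.5 -0.3 -2.1] tiltz [-0.001 -0.001 -1.   ]
[0.85, 1.79, 12.2] [-0.1, -0.0, -0.1]
[0.85, 1.79, 14.15] [-0.1, -0.0, -0.1]
```

Call:
{"op": "step_arm", "data": {
  "steps": [0.5, 1, 3, 0, 0, 0, 4.8, 0.9, 1.8, 6.5, 0, 0, 0, 4.8, 0.9, 1.8, 9.5, 0, 0, 0, 4.8, 0.9, 1.8, 11.5, 0, 0, 0, 4.8, 0.9, 1.8, 12.7, 0, 0, 0, 4.8, 0.9, 1.8, 13.5, 0, 0, 0, 4.8, 0.9, 1.8, 13.8, 0, 0, 0, 4.8, 0.9, 1.8, 13.8, 0, 0, 0, 4.8, 0.9, 1.8, 13.8, 0, 0, 0, 4.8]
}}

```text
time: 10.72
tcp_pos: [0.492, 0.3776, 0.0362]
orientation: [[-0.865, 0.501, 0.002], [0.501, 0.865, 0.001], [-0.001, 0.002, -1.0]]
force: [0.8, -0.0, -1.0]
grip_width: 0.0519
gripper_force: 25.0
```

```bash
python3 go.py 490.7 376 30 60
```

```text
t 10.72 tcp [492.  377.6  36.2] yaw 59.9 grip 51.9 gf 25.0 F [ 0.8 -0.  -1. ] tiltz [ 0.002  0.001 -1.   ]
[0.03, -0.2, 0.62] [0.1, 0.1, -0.1]
```

Call:
{"op": "step_arm", "data": {
  "steps": [0, -0.2, 0.2, 0, 0, 0, 4.8, 0, -0.2, 0.4, 0, 0, 0, 4.8, 0, -0.2, 0.55, 0, 0, 0, 4.8, 0, -0.2, 0.55, 0, 0, 0, 4.8, 0, -0.2, 0.55, 0, 0, 0, 4.8]
}}

```text
time: 11.13
tcp_pos: [0.4903, 0.3759, 0.0299]
orientation: [[-0.866, 0.501, 0.001], [0.501, 0.866, 0.0], [-0.001, 0.001, -1.0]]
force: [-1.2, -0.4, 2.9]
grip_width: 0.0519
gripper_force: 25.0
```

Call:
{"op": "step_arm", "data": {
  "steps": [0, 0, 0, 0, 0, 0, 5.4, 0, 0, 0, 0, 0, 0, 6.4, 0, 0, 0, 0, 0, 0, 6.6, 0, 0, 0, 0, 0, 0, 6.6, 0, 0, 0, 0, 0, 0, 6.6, 0, 0, -2, 0, 0, 0, 6.6, 0, 0, -6, 0, 0, 0, 6.6, 0, 0, -10, 0, 0, 0, 6.6, 0, 0, -14, 0, 0, 0, 6.6, 0, 0, -14, 0, 0, 0, 6.6, 0, 0, -14, 0, 0, 0, 6.6]
}}

```text
time: 12.05
tcp_pos: [0.4916, 0.3765, 0.1726]
orientation: [[-0.866, 0.501, 0.006], [0.501, 0.866, 0.003], [-0.004, 0.006, -1.0]]
force: [-0.5, 0.1, -0.1]
grip_width: 0.0658
gripper_force: 0.0
```

```bash
python3 go.py 627.5 -6.5 170 80 627.5 -6.5 32 80
```

```text
t 12.05 tcp [491.6 376.5 172.6] yaw 59.9 grip 65.8 gf 0.0 F [-0.5  0.1 -0.1] tiltz [ 0.006  0.003 -1.   ]
[-30.95, -26.35, 0.23] [0.3, 0.3, -20.1]
[-30.9, -26.43, 14.03] [0.3, 0.3, -20.1]
```

Call:
{"op": "step_arm", "data": {
  "steps": [-31, -26.4, 0, 0, 0, -20, 6.4, -31, -26.4, 0, 0, 0, -20, 6.4, -31, -26.4, 0, 0, 0, -20, 6.4, -31, -26.4, 0, 0, 0, -20, 6.4, -31, -26.4, 0, 0, 0, -20, 6.4, -31, -26.4, 0, 0, 0, -20, 6.4, -31, -26.4, 0, 0, 0, -20, 6.4, -31, -26.4, 0, 0, 0, -20, 6.4, -31, -26.4, 0, 0, 0, -20, 6.4, -31, -26.4, 0, 0, 0, -20, 6.4, -31, -26.4, 0, 0, 0, -20, 6.4, -31, -26.4, 0, 0, 0, -20, 6.4],
  "grip_force": 15
}}

```text
time: 13.05
tcp_pos: [0.625, -0.0097, 0.1667]
orientation: [[-0.984, 0.178, -0.004], [0.178, 0.984, 0.001], [0.004, 0.0, -1.0]]
force: [-0.4, -0.3, 0.6]
grip_width: 0.064
gripper_force: 0.0
```

```bash
python3 go.py 627.5 -6.5 80 80 627.5 -6.5 32 80;  python3 - <<'E'
from h import *
m=cams.camera_model("top");p,d=cams.snapshot("top")
P=cloud(m,d,d>0);k=(np.hypot(P[:,0]-.491,P[:,1]-.376)<.05)&(P[:,2]>.08)&(P[:,2]<.1);D=P[k]
c=np.array([.4845,.3452]);a=np.radians(-10.5);X=np.array([np.cos(a),np.sin(a)]);Y=np.array([-X[1],X[0]])
q,r=cv2.minEnclosingCircle(np.float32(D[:,:2]));q=np.array(q)-c;print("jar tray",q@X,q@Y,r,D[:,2].mean(),len(D))
E
```

```text
t 13.05 tcp [625.   -9.7 166.7] yaw 79.8 grip 64.0 gf 0.0 F [-0.4 -0.3  0.6] tiltz [-0.004  0.001 -1.   ]
[-0.22, 0.35, 8.67] [0.0, -0.2, -0.2]
[-0.24, 0.35, 13.47] [0.0, -0.2, -0.2]
jar tray 0.000920152905464403 0.03109066515019874 0.02413492277264595 0.08701813057521049 261
```

Jar placed at tray (0.9, 31) mm, upright. Now the squeezer.

Call:
{"op": "step_arm", "data": {
  "steps": [-0.2, 0.3, 4, 0, 0, 0, 6.4, -0.2, 0.3, 8, 0, 0, 0, 6.4, -0.2, 0.3, 11, 0, 0, 0, 6.4, -0.2, 0.3, 12.8, 0, 0, 0, 6.4, -0.2, 0.3, 13.4, 0, 0, 0, 6.4, -0.2, 0.3, 13.4, 0, 0, 0, 6.4, -0.2, 0.3, 13.4, 0, 0, 0, 4.8, -0.2, 0.3, 13.4, 0, 0, 0, 3.8, -0.2, 0.3, 13.4, 0, 0, 0, 3.8, -0.2, 0.3, 13.4, 0, 0, 0, 3.8, -0.2, 0.3, 13.4, 0, 0, 0, 3.8, -0.2, 0.3, 13.4, 0, 0, 0, 3.8]
}}

```text
time: 14.1
tcp_pos: [0.6296, -0.006, 0.037]
orientation: [[-0.985, 0.175, 0.003], [0.175, 0.985, -0.001], [-0.003, -0.0, -1.0]]
force: [0.0, -0.8, 5.8]
grip_width: 0.0414
gripper_force: 15.0
```

```bash
python3 go.py 627.5 -6.5 180 80 433.7 -323.2 180 81
```

```text
t 14.1 tcp [629.6  -6.   37. ] yaw 79.9 grip 41.4 gf 15.0 F [ 0.  -0.8  5.8] tiltz [ 0.003 -0.001 -1.   ]
[0.16, -0.09, -14.3] [-0.0, 0.2, -0.1]
[13.71, -34.66, -14.33] [-0.0, 0.2, -1.1]
```

Call:
{"op": "step_arm", "data": {
  "steps": [0, 0, -2, 0, 0, 0, 3.8, 0, 0, -5, 0, 0, 0, 3.8, 0, 0, -9, 0, 0, 0, 3.8, 0, 0, -12, 0, 0, 0, 3.8, 1, -2.6, -13, 0, 0, 0, 3.8, 2.3, -5.8, -13, 0, 0, 0, 3.8, 3.7, -9.4, -13, 0, 0, 0, 3.8, 5.1, -13, -13, 0, 0, 0, 3.8, 6.5, -16.5, -13, 0, 0, 0, 3.8, 7.9, -20, -13, 0, 0, 0, 3.8, 9.3, -23.5, -13, 0, 0, 0, 3.8, 10.7, -27, -13, 0, 0, 0, 3.8]
}}

```text
time: 15.1
tcp_pos: [0.4745, -0.2538, 0.1651]
orientation: [[-0.985, 0.175, 0.0], [0.175, 0.985, 0.0], [-0.0, 0.0, -1.0]]
force: [0.9, 0.2, -1.4]
grip_width: 0.0414
gripper_force: 15.0
```

Call:
{"op": "step_arm", "data": {
  "steps": [1.2, -3.1, 0, 0, 0, 0, 3.8, 2.2, -5.5, 0, 0, 0, 0, 3.8, 2.7, -7, 0, 0, 0, 0, 3.8, 2.7, -7, 0, 0, 0, 0, 3.8, 2.7, -7, 0, 0, 0, 0, 3.8]
}}

```text
time: 15.52
tcp_pos: [0.4367, -0.3171, 0.165]
orientation: [[-0.984, 0.176, 0.0], [0.176, 0.984, 0.001], [0.0, 0.001, -1.0]]
force: [-0.1, -0.4, -2.4]
grip_width: 0.0416
gripper_force: 15.0
```

```bash
python3 go.py 434.5 -323.2 60 81 434.5 -323.2 43 81
```

```text
t 15.52 tcp [ 436.7 -317.1  165. ] yaw 79.8 grip 41.6 gf 15.0 F [-0.1 -0.4 -2.4] tiltz [ 0.     0.001 -1.   ]
[0.11, -0.64, 10.5] [0.0, -0.0, -1.2]
[0.11, -0.65, 12.2] [0.0, -0.0, -1.2]
```

Call:
{"op": "step_arm", "data": {
  "steps": [0.1, -0.6, 3, 0, 0, 0, 3.8, 0.1, -0.6, 6, 0, 0, 0, 3.8, 0.1, -0.6, 8.5, 0, 0, 0, 3.8, 0.1, -0.6, 10.3, 0, 0, 0, 3.8, 0.1, -0.6, 11.2, 0, 0, 0, 3.8, 0.1, -0.6, 11.6, 0, 0, 0, 3.8, 0.1, -0.6, 11.9, 0, 0, 0, 3.8, 0.1, -0.6, 12.1, 0, 0, 0, 3.8, 0.1, -0.6, 12.1, 0, 0, 0, 3.8, 0.1, -0.6, 12.1, 0, 0, 0, 3.8]
}}

```text
time: 16.35
tcp_pos: [0.4357, -0.3232, 0.0452]
orientation: [[-0.985, 0.174, 0.001], [0.174, 0.985, -0.001], [-0.002, -0.001, -1.0]]
force: [-0.1, 0.5, -1.4]
grip_width: 0.0416
gripper_force: 15.0
```

```bash
python3 go.py 434.5 -323.2 42 81
```

```text
t 16.35 tcp [ 435.7 -323.2   45.2] yaw 80.0 grip 41.6 gf 15.0 F [-0.1  0.5 -1.4] tiltz [ 0.001 -0.001 -1.   ]
[0.12, -0.02, 0.32] [-0.1, 0.1, -1.0]
```

Lower the rest of the way, release, and lift clear.

Call:
{"op": "step_arm", "data": {
  "steps": [0.1, 0, 0.15, 0, 0, 0, 3.8, 0.1, 0, 0.3, 0, 0, 0, 3.8, 0.1, 0, 0.35, 0, 0, 0, 3.8, 0.1, 0, 0.35, 0, 0, 0, 3.8, 0.1, 0, 0.35, 0, 0, 0, 5, 0.1, 0, 0.35, 0, 0, 0, 6.2, 0.1, 0, 0.35, 0, 0, 0, 6.2, 0.1, 0, 0.35, 0, 0, 0, 6.2, 0.1, 0, -2, 0, 0, 0, 6.2, 0.1, 0, -6, 0, 0, 0, 6.2, 0.1, 0, -10, 0, 0, 0, 6.2, 0.1, 0, -12.5, 0, 0, 0, 8]
}}

```text
time: 17.35
tcp_pos: [0.435, -0.3235, 0.173]
orientation: [[-0.985, 0.175, 0.003], [0.175, 0.985, -0.003], [-0.003, -0.003, -1.0]]
force: [0.3, -0.9, -0.2]
grip_width: 0.0657
gripper_force: 0.0
```

```bash
python3 go.py 625.5 113 170 80
```

```text
t 17.35 tcp [ 435.  -323.5  173. ] yaw 79.9 grip 65.7 gf 0.0 F [ 0.3 -0.9 -0.2] tiltz [ 0.003 -0.003 -1.   ]
[-11.14, 46.31, 0.21] [-0.2, 0.2, -0.1]
```

Call:
{"op": "step_arm", "data": {
  "steps": [-11.1, 46.3, 0, 0, 0, 0, 8.8, -11.1, 46.3, 0, 0, 0, 0, 8.8, -11.1, 46.3, 0, 0, 0, 0, 8.8, -11.1, 46.3, 0, 0, 0, 0, 8.8, -11.1, 46.3, 0, 0, 0, 0, 8.8, -11.1, 46.3, 0, 0, 0, 0, 8.8, -11.1, 46.3, 0, 0, 0, 0, 8.8, -11.1, 46.3, 0, 0, 0, 0, 8.8, -11.1, 46.3, 0, 0, 0, 0, 8.8, -11.1, 46.3, 0, 0, 0, 0, 8.8, -11.1, 46.3, 0, 0, 0, 0, 8.8, -11.1, 46.3, 0, 0, 0, 0, 8.8],
  "grip_force": 25
}}

```text
time: 18.35
tcp_pos: [0.625, 0.1183, 0.1688]
orientation: [[-0.985, 0.171, 0.0], [0.171, 0.985, 0.001], [-0.0, 0.001, -1.0]]
force: [0.0, -0.1, 0.9]
grip_width: 0.0878
gripper_force: 0.0
```

```bash
python3 - <<'E'
from h import *
m=cams.camera_model("top");p,d=cams.snapshot("top");cv2.imwrite("pics/t4.png",cv2.resize(p[180:310,350:460],None,fx=4,fy=4))
P=cloud(m,d,d>0);k=(np.hypot(P[:,0]-.434,P[:,1]+.323)<.05)&(P[:,2]>.05)&(P[:,2]<.1);D=P[k]
c=np.array([.483,-.3312]);a=np.radians(-9);X=np.array([np.cos(a),np.sin(a)]);Y=np.array([-X[1],X[0]])
q,r=cv2.minEnclosingCircle(np.float32(D[:,:2]));q=np.array(q)-c;print("sq tray",q@X,q@Y,r,D[:,2].max(),len(D))
E
python3 go.py 625.5 113 27 80
```

```text
sq tray -0.050248698720849805 0.0005958410759056449 0.023553991690278053 0.08627925733997266 259
t 18.4 tcp [625.3 119.2 168.8] yaw 80.2 grip 88.1 gf 0.0 F [-1.8  0.3  0.8] tiltz [ 0.001  0.002 -1.   ]
[-0.12, -0.64, 14.18] [0.1, 0.0, 0.2]
```

View pics/t4.png

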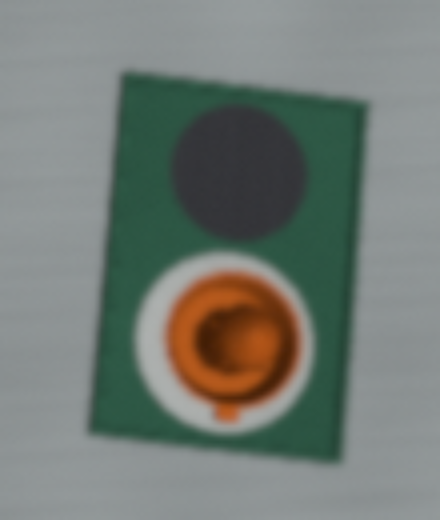

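The squeezer sits upright in the white mark (tray (-50.2, 0.6) mm). Next, the beaker.

Call:
{"op": "step_arm", "data": {
  "steps": [-0.1, -0.5, 0, 0, 0, 0, 8.8, -0.1, -0.5, 3, 0, 0, 0, 8.8, -0.1, -0.5, 6, 0, 0, 0, 8.8, -0.1, -0.5, 6, 0, 0, 0, 8.8, -0.1, -0.5, 6, 0, 0, 0, 8.8]
}}

```text
time: 18.82
tcp_pos: [0.6226, 0.1073, 0.1075]
orientation: [[-0.984, 0.176, -0.005], [0.176, 0.984, -0.0], [0.004, -0.001, -1.0]]
force: [-0.0, 0.2, 0.1]
grip_width: 0.0882
gripper_force: 0.0
```

```bash
python3 go.py 625.5 113 27 80
```

```text
t 18.82 tcp [622.6 107.3 107.5] yaw 79.8 grip 88.2 gf 0.0 F [-0.   0.2  0.1] tiltz [-0.005 -0.    -1.   ]
[-0.23, 0.62, 8.05] [-0.1, -0.3, -0.2]
```

Call:
{"op": "step_arm", "data": {
  "steps": [-0.2, 0.55, 0, 0, 0, 0, 8.8, -0.2, 0.55, 3, 0, 0, 0, 8.8, -0.2, 0.55, 6, 0, 0, 0, 8.8, -0.2, 0.55, 8, 0, 0, 0, 8.8, -0.2, 0.55, 8, 0, 0, 0, 8.8, -0.2, 0.55, 8, 0, 0, 0, 7, -0.2, 0.55, 8, 0, 0, 0, 5.6, -0.2, 0.55, 8, 0, 0, 0, 5.6, -0.2, 0.55, 8, 0, 0, 0, 5.6, -0.2, 0.55, 8, 0, 0, 0, 5.6, -0.2, 0.55, 8, 0, 0, 0, 5.6]
}}

```text
time: 19.73
tcp_pos: [0.629, 0.1137, 0.0316]
orientation: [[-0.985, 0.175, 0.004], [0.175, 0.985, -0.0], [-0.004, 0.0, -1.0]]
force: [-0.7, -1.7, 6.8]
grip_width: 0.0641
gripper_force: 25.0
```

```bash
python3 go.py 625.5 113 200 80 544.2 -340.9 200 80
```

```text
t 19.73 tcp [629.  113.7  31.6] yaw 79.9 grip 64.1 gf 25.0 F [-0.7 -1.7  6.8] tiltz [ 0.004 -0.    -1.   ]
[0.27, -0.12, -16.84] [0.0, 0.2, -0.1]
[0.35, -46.24, -16.86] [0.0, 0.2, -0.1]
```

Call:
{"op": "step_arm", "data": {
  "steps": [0, 0, -2, 0, 0, 0, 5.6, 0, 0, -5, 0, 0, 0, 5.6, 0, 0, -9, 0, 0, 0, 5.6, 0, 0, -12, 0, 0, 0, 5.6, 0, -2, -13, 0, 0, 0, 5.6, 0, -5, -13, 0, 0, 0, 5.6, 0, -8.8, -13, 0, 0, 0, 5.6, 0, -12.6, -13, 0, 0, 0, 5.6, 0, -16.4, -13, 0, 0, 0, 5.6, 0, -20.2, -13, 0, 0, 0, 5.6, 0, -24, -13, 0, 0, 0, 5.6, 0, -27.8, -13, 0, 0, 0, 5.6]
}}

```text
time: 20.73
tcp_pos: [0.5778, -0.1612, 0.159]
orientation: [[-0.985, 0.175, -0.0], [0.175, 0.985, 0.0], [0.0, 0.0, -1.0]]
force: [0.3, -0.8, -1.1]
grip_width: 0.0641
gripper_force: 25.0
```

Call:
{"op": "step_arm", "data": {
  "steps": [0, -3.8, 0, 0, 0, 0, 5.6, 0, -7.6, 0, 0, 0, 0, 5.6, 0, -11, 0, 0, 0, 0, 5.6, 0, -14, 0, 0, 0, 0, 5.6, 0, -16, 0, 0, 0, 0, 5.6, 0, -17, 0, 0, 0, 0, 5.6, 0, -17, 0, 0, 0, 0, 5.6, 0, -17, 0, 0, 0, 0, 5.6]
}}

```text
time: 21.4
tcp_pos: [0.5489, -0.3265, 0.1588]
orientation: [[-0.985, 0.175, -0.0], [0.175, 0.985, 0.001], [0.001, 0.001, -1.0]]
force: [0.4, 0.3, -3.2]
grip_width: 0.0642
gripper_force: 25.0
```

```bash
python3 go.py 547 -341 60 80 547 -341 38 80
```

```text
t 21.4 tcp [ 548.9 -326.5  158.8] yaw 79.9 grip 64.2 gf 25.0 F [ 0.4  0.3 -3.2] tiltz [-0.     0.001 -1.   ]
[-0.07, -1.47, 9.88] [0.1, -0.0, -0.1]
[-0.07, -1.48, 12.08] [0.1, -0.0, -0.1]
```

Call:
{"op": "step_arm", "data": {
  "steps": [0, -1.4, 2.5, 0, 0, 0, 5.6, 0, -1.4, 5.5, 0, 0, 0, 5.6, 0, -1.4, 8, 0, 0, 0, 5.6, 0, -1.4, 10, 0, 0, 0, 5.6, 0, -1.4, 11, 0, 0, 0, 5.6, 0, -1.4, 11.5, 0, 0, 0, 5.6, 0, -1.4, 11.8, 0, 0, 0, 5.6, 0, -1.4, 11.8, 0, 0, 0, 5.6, 0, -1.4, 11.8, 0, 0, 0, 5.6]
}}

```text
time: 22.15
tcp_pos: [0.5476, -0.3413, 0.0427]
orientation: [[-0.985, 0.174, 0.002], [0.174, 0.985, -0.002], [-0.002, -0.001, -1.0]]
force: [0.1, 0.3, -0.7]
grip_width: 0.0639
gripper_force: 25.0
```

```bash
python3 go.py 547 -341 37.5 80;  python3 - <<'E'
from h import *
p,d=cams.snapshot("scene");m=cams.camera_model("scene");P=cloud(m,d,d>0);H=cv2.cvtColor(p,cv2.COLOR_BGR2HSV)[d>0]
k=(np.hypot(P[:,0]-.545,P[:,1]+.341)<.06)&(H[:,0]>98)&(H[:,0]<125)&(H[:,1]>80)&(P[:,2]>.006);D=P[k]
print(len(D),np.percentile(D[:,2],[0,2,98,100]),cv2.minEnclosingCircle(np.float32(D[:,:2])))
E
```

```text
t 22.15 tcp [ 547.6 -341.3   42.7] yaw 80.0 grip 63.9 gf 25.0 F [ 0.1  0.3 -0.7] tiltz [ 0.002 -0.002 -1.   ]
[0.06, 0.02, 0.52] [-0.1, 0.1, -0.0]
1969 [0.01221704 0.01681635 0.09217505 0.14669256] ((0.5511822700500488, -0.34822604060173035), 0.042911555618047714)
```

Call:
{"op": "step_arm", "data": {
  "steps": [0, 0, 0.15, 0, 0, 0, 5.6, 0, 0, 0.3, 0, 0, 0, 5.6, 0, 0, 0.4, 0, 0, 0, 5.6, 0, 0, 0.45, 0, 0, 0, 5.6, 0, 0, 0.45, 0, 0, 0, 5.6]
}}

```text
time: 22.62
tcp_pos: [0.5469, -0.3413, 0.0376]
orientation: [[-0.985, 0.175, 0.001], [0.175, 0.985, -0.0], [-0.001, -0.0, -1.0]]
force: [-1.2, 0.7, 4.1]
grip_width: 0.0639
gripper_force: 25.0
```

Call:
{"op": "step_arm", "data": {
  "steps": [0, 0, 0, 0, 0, 0, 7, 0, 0, 0, 0, 0, 0, 8.4, 0, 0, 0, 0, 0, 0, 8.4, 0, 0, 0, 0, 0, 0, 8.4, 0, 0, 0, 0, 0, 0, 8.4, 0, 0, -3, 0, 0, 0, 8.4, 0, 0, -7, 0, 0, 0, 8.4, 0, 0, -11, 0, 0, 0, 8.4, 0, 0, -14, 0, 0, 0, 6, 0, 0, -14, 0, 0, 0, 4.5, 0, 0, -14, 0, 0, 0, 4.5]
}}

```text
time: 23.53
tcp_pos: [0.5477, -0.3419, 0.1793]
orientation: [[-0.985, 0.175, 0.004], [0.175, 0.985, -0.003], [-0.004, -0.003, -1.0]]
force: [-0.9, -0.3, -0.6]
grip_width: 0.0674
gripper_force: 0.0
```

```bash
python3 go.py 645.2 -118 150 80
```

```text
t 23.53 tcp [ 547.7 -341.9  179.3] yaw 79.9 grip 67.4 gf 0.0 F [-0.9 -0.3 -0.6] tiltz [ 0.004 -0.003 -1.   ]
[-5.68, 23.75, 2.89] [-0.2, 0.2, -0.1]
```

Call:
{"op": "step_arm", "data": {
  "steps": [-5.7, 23.7, 3, 0, 0, 0, 4.5, -5.7, 23.7, 3, 0, 0, 0, 4.5, -5.7, 23.7, 3, 0, 0, 0, 4.5, -5.7, 23.7, 3, 0, 0, 0, 4.5, -5.7, 23.7, 3, 0, 0, 0, 4.5, -5.7, 23.7, 3, 0, 0, 0, 4.5, -5.7, 23.7, 3, 0, 0, 0, 4.5, -5.7, 23.7, 3, 0, 0, 0, 4.5, -5.7, 23.7, 3, 0, 0, 0, 4.5],
  "grip_force": 12
}}

```text
time: 24.28
tcp_pos: [0.6431, -0.1177, 0.1449]
orientation: [[-0.985, 0.174, -0.003], [0.174, 0.985, 0.001], [0.003, 0.0, -1.0]]
force: [0.6, -0.4, -0.2]
grip_width: 0.0449
gripper_force: 0.0
```

```bash
python3 go.py 645.2 -118 12 80
cat > bk.py <<'E'
from h import *
c=np.array([.483,-.3312]);a=np.radians(-9);X=np.array([np.cos(a),np.sin(a)]);Y=np.array([-X[1],X[0]])
for n in ("top","scene"):
    p,d=cams.snapshot(n);m=cams.camera_model(n);P=cloud(m,d,d>0)
    k=(np.hypot(P[:,0]-.545,P[:,1]+.341)<.05)&(P[:,2]>.078)&(P[:,2]<.093);D=P[k]
    q,r=cv2.minEnclosingCircle(np.float32(D[:,:2]));q=np.array(q);print(n,len(D),"world",q,r,"tray",(q-c)@X,(q-c)@Y,np.percentile(D[:,2],95))
E
python3 bk.py
```

```text
t 24.28 tcp [ 643.1 -117.7  144.9] yaw 80.0 grip 44.9 gf 0.0 F [ 0.6 -0.4 -0.2] tiltz [-0.003  0.001 -1.   ]
[-0.25, 0.0, 13.29] [0.0, -0.2, -0.0]
top 161 world [ 0.54394102 -0.34025714] 0.03314908593893051 tray 0.061607584411654 0.0005876463983249028 0.08875040693803737
scene 497 world [ 0.54457521 -0.33935606] 0.033238284289836884 tray 0.06209301095195047 0.001576835617619393 0.08754854965633135
```

Beaker placed at tray (62, 1) mm. Now the lid by its knob.

Call:
{"op": "step_arm", "data": {
  "steps": [-0.2, 0, 4, 0, 0, 0, 4.5, -0.2, 0, 8, 0, 0, 0, 4.5, -0.2, 0, 11, 0, 0, 0, 4.5, -0.2, 0, 12.5, 0, 0, 0, 4.5, -0.2, 0, 13.2, 0, 0, 0, 4.5, -0.2, 0, 13.2, 0, 0, 0, 4.5, -0.2, 0, 13.2, 0, 0, 0, 3, -0.2, 0, 13.2, 0, 0, 0, 1.6, -0.2, 0, 13.2, 0, 0, 0, 1.6, -0.2, 0, 13.2, 0, 0, 0, 1.6, -0.2, 0, 13.2, 0, 0, 0, 1.6, -0.2, 0, 13.2, 0, 0, 0, 1.6]
}}

```text
time: 25.38
tcp_pos: [0.6471, -0.1183, 0.0163]
orientation: [[-0.985, 0.174, 0.002], [0.174, 0.985, -0.001], [-0.002, -0.001, -1.0]]
force: [-1.0, -0.7, 6.0]
grip_width: 0.0198
gripper_force: 12.0
```

```bash
python3 go.py 645.2 -118 200 80 546 -340 200 80
```

```text
t 25.38 tcp [ 647.1 -118.3   16.3] yaw 80.0 grip 19.8 gf 12.0 F [-1.  -0.7  6. ] tiltz [ 0.002 -0.001 -1.   ]
[0.15, -0.02, -18.37] [-0.0, 0.1, -0.0]
[6.05, -23.61, -18.37] [-0.0, 0.1, -0.0]
```

Call:
{"op": "step_arm", "data": {
  "steps": [0, 0, -2, 0, 0, 0, 1.6, 0, 0, -5, 0, 0, 0, 1.6, 0, 0, -9, 0, 0, 0, 1.6, 0, 0, -13, 0, 0, 0, 1.6, 0.7, -2.6, -15, 0, 0, 0, 1.6, 1.4, -5.6, -16, 0, 0, 0, 1.6, 2.3, -9, -16, 0, 0, 0, 1.6, 3.2, -12.4, -16, 0, 0, 0, 1.6, 4.1, -15.8, -16, 0, 0, 0, 1.6, 5, -19, -16, 0, 0, 0, 1.6, 5.5, -21.5, -16, 0, 0, 0, 1.6, 5.9, -23, -16, 0, 0, 0, 1.6]
}}

```text
time: 26.38
tcp_pos: [0.5464, -0.3363, 0.1743]
orientation: [[-0.984, 0.177, -0.0], [0.177, 0.984, -0.0], [0.0, -0.0, -1.0]]
force: [0.6, 0.6, -0.5]
grip_width: 0.0194
gripper_force: 12.0
```

Call:
{"op": "step_arm", "data": {
  "steps": [0, 0, 0, 0, 0, 0, 1.6, 0, 0, 0, 0, 0, 0, 1.6, 0, 0, 0, 0, 0, 0, 1.6]
}}

```text
time: 26.63
tcp_pos: [0.5482, -0.3328, 0.1744]
orientation: [[-0.985, 0.174, -0.0], [0.174, 0.985, 0.001], [0.0, 0.001, -1.0]]
force: [0.4, 0.6, -1.7]
grip_width: 0.0196
gripper_force: 12.0
```

```bash
python3 go.py 546 -340 110 80 546 -340 102 80
python3 - <<'E'
from h import *
for n in ("top","scene"):
    p,d=cams.snapshot(n);m=cams.camera_model(n);P=cloud(m,d,d>0);H=cv2.cvtColor(p,cv2.COLOR_BGR2HSV)[d>0]
    k=(np.hypot(P[:,0]-.545,P[:,1]+.34)<.08)&((H[:,0]<5)|(H[:,0]>174))&(H[:,1]>150)&(P[:,2]>.12);D=P[k]
    if len(D)>9:
        q=D[D[:,2]<np.percentile(D[:,2],60)+.004];f=np.linalg.lstsq(np.c_[q[:,:2],np.ones(len(q))],q[:,2],rcond=None)[0]
        print(n,len(D),cv2.minEnclosingCircle(np.float32(D[:,:2])),np.median(D[:,2]),f[:2])
E
```

```text
t 26.63 tcp [ 548.2 -332.8  174.4] yaw 80.0 grip 19.6 gf 12.0 F [ 0.4  0.6 -1.7] tiltz [-0.     0.001 -1.   ]
[0.09, -0.75, 6.44] [0.0, -0.0, 0.0]
[0.09, -0.75, 7.24] [0.0, -0.0, 0.0]
top 100 ((0.5538181066513062, -0.3130347430706024), 0.04056433588266373) 0.1660268715081944 [-0.01483814 -0.02577971]
scene 1526 ((0.5484057664871216, -0.33188220858573914), 0.043965596705675125) 0.16679007624930448 [-0.01787731  0.00667311]
```

Call:
{"op": "step_arm", "data": {
  "steps": [0.2, -0.8, 1.5, 0, 0, 0, 1.6, 0.2, -0.8, 3.5, 0, 0, 0, 1.6, 0.2, -0.8, 5, 0, 0, 0, 1.6, 0.2, -0.8, 6, 0, 0, 0, 1.6, 0.2, -0.8, 6.5, 0, 0, 0, 1.6, 0.2, -0.8, 6.7, 0, 0, 0, 1.6, 0.2, -0.8, 6.7, 0, 0, 0, 1.6, 0.2, -0.8, 6.7, 0, 0, 0, 1.6]
}}

```text
time: 27.4
tcp_pos: [0.5451, -0.3418, 0.1087]
orientation: [[-0.985, 0.174, 0.001], [0.174, 0.985, -0.001], [-0.001, -0.001, -1.0]]
force: [0.8, -0.8, -0.6]
grip_width: 0.0198
gripper_force: 12.0
```

```bash
python3 go.py 545 -340 102 80
```

```text
t 27.4 tcp [ 545.1 -341.8  108.7] yaw 80.0 grip 19.8 gf 12.0 F [ 0.8 -0.8 -0.6] tiltz [ 0.001 -0.001 -1.   ]
[0.04, 0.18, 0.67] [-0.0, 0.1, -0.0]
```

Call:
{"op": "step_arm", "data": {
  "steps": [0, 0.1, 0.2, 0, 0, 0, 1.6, 0, 0.1, 0.4, 0, 0, 0, 1.6, 0, 0.1, 0.55, 0, 0, 0, 1.6, 0, 0.1, 0.6, 0, 0, 0, 1.6, 0, 0.1, 0.6, 0, 0, 0, 1.6]
}}

```text
time: 27.82
tcp_pos: [0.5448, -0.3408, 0.1024]
orientation: [[-0.985, 0.175, 0.001], [0.175, 0.985, -0.0], [-0.001, -0.0, -1.0]]
force: [-0.5, 1.1, 3.3]
grip_width: 0.0197
gripper_force: 12.0
```

Contact felt; release and retreat well clear.

Call:
{"op": "step_arm", "data": {
  "steps": [0, 0, 0, 0, 0, 0, 2.2, 0, 0, 0, 0, 0, 0, 3.2, 0, 0, 0, 0, 0, 0, 4, 0, 0, 0, 0, 0, 0, 4, 0, 0, -1.5, 0, 0, 0, 4, 0, 0, -4.5, 0, 0, 0, 4, 0, 0, -8, 0, 0, 0, 4, 0, 0, -11, 0, 0, 0, 4, 0, 4, -11, 0, 0, 0, 4, 0, 8, -11, 0, 0, 0, 4, 0, 12, -11, 0, 0, 0, 4, 0, 16, -11, 0, 0, 0, 4]
}}

```text
time: 28.82
tcp_pos: [0.5725, -0.1816, 0.2117]
orientation: [[-0.984, 0.176, 0.0], [0.176, 0.984, -0.0], [-0.0, -0.0, -1.0]]
force: [0.3, 0.0, 0.4]
grip_width: 0.0401
gripper_force: 0.0
```

Call:
{"op": "step_arm", "data": {
  "steps": [0, 4, 0, 0, 0, 0, 4, 0, 8, 0, 0, 0, 0, 4, 0, 12, 0, 0, 0, 0, 4, 0, 14, 0, 0, 0, 0, 4, 0, 14, 0, 0, 0, 0, 4, 0, 14, 0, 0, 0, 0, 4]
}}

```text
time: 29.32
tcp_pos: [0.597, -0.0444, 0.2115]
orientation: [[-0.985, 0.172, -0.0], [0.172, 0.985, -0.0], [0.0, -0.0, -1.0]]
force: [0.4, 1.1, 0.1]
grip_width: 0.0404
gripper_force: 0.0
```

Run:
```python
from h import *
for n in ("top","scene"):
    p,d=cams.snapshot(n);m=cams.camera_model(n);P=cloud(m,d,d>0);H=cv2.cvtColor(p,cv2.COLOR_BGR2HSV)[d>0]
    cv2.imwrite(f"pics/f_{n}.png",p)
    k=(np.hypot(P[:,0]-.545,P[:,1]+.34)<.08)&((H[:,0]<5)|(H[:,0]>174))&(H[:,1]>150)&(P[:,2]>.08);D=P[k];q=D[D[:,2]<.1]
    f=np.linalg.lstsq(np.c_[q[:,:2],np.ones(len(q))],q[:,2],rcond=None)[0]
    print(n,len(D),cv2.minEnclosingCircle(np.float32(D[:,:2])),np.median(q[:,2]),f[:2])
```

```text
top 1011 ((0.5426798462867737, -0.33947211503982544), 0.045254290103912354) 0.09360767952120264 [ 0.00699708 -0.00580206]
scene 1798 ((0.543911874294281, -0.33925458788871765), 0.044974468648433685) 0.09462098979237776 [-0.00905989  0.00720682]
```

View pics/f_scene.png

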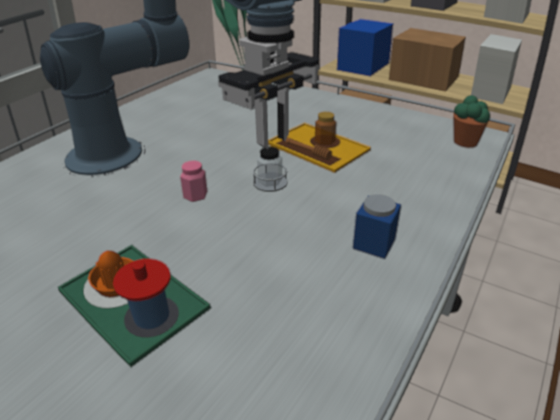

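View pics/f_top.png

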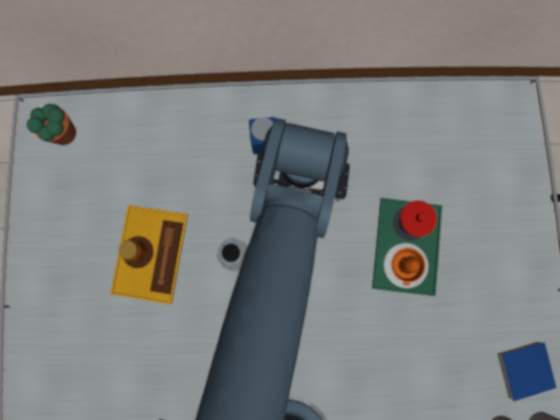

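The scene view shows the lid flat on the beaker (142,275), the squeezer on the white mark (110,275), and the jar and dipper on the yellow tray (320,140). The clear jar and tin look undisturbed, and the top view agrees.

```bash
python3 -c "
from cell import env
print(env.finish_job())"
```

```text
the job is handed in; nothing more can be done
None
```

Both trays are made up and the job is handed in at about 29 s of the 134 s allowed: all five items measured within tolerance on their marks, and the clear jar and tea tin were left in place. The hand-in returned no verdict.

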